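# Nest the shielding cans and fit the pinned cover plate

### The job

Put the sensor shield together: stand the wide loose can upright inside the can that is fixed in the stand, and the narrow loose can upright inside the wide one, each fully down on the floor of the one around it. Then lift the cover plate by its handle and lower it gently over the stand's two locating pins, without dropping it, until it rests flush on all four pillars. Let go of everything and leave the other things on the bench where they are.

Things in the scene. Friction and masses are not known exactly. Their poses are not given: they have to be found in the camera images.
- stand: Fixed aluminium base 170 (x) x 130 (y) x 12 mm; origin: centre of the underside. In its middle a fixed open steel can: outer diameter 87, inner 80, rim 52 mm above the table. At (+-70, +-50) mm four pillars, diameter 18, flat tops 118 mm above the table; those at (+70, +50) and (-70, -50) carry a locating pin, diameter 12, 24 mm long, top 8 mm tapering to 5. A half turn looks the same.
- can_floor (a point): Centre of the inner floor of the stand's fixed can, 17 mm above the table; axes as the stand's.
- pillar_top (a point): Middle of the stand at the height of the pillar tops, 118 mm above the table, where the middle of the cover's underside must come; axes as the stand's.
- pin_a (a point): Top of the pin at (+70, +50) mm of the stand, 142 mm above the table.
- pin_b (a point): Top of the pin at (-70, -50) mm of the stand, 142 mm above the table.
- wide_can: Loose open steel can standing mouth up: outer diameter 64, wall 3, height 65, floor 4 mm thick, about 0.14 kg. Origin: centre of the underside; z along its axis to the mouth. Can be gripped across its outside near the rim; in place its rim stands 30 mm above the fixed can's rim.
- narrow_can: Loose open steel can standing mouth up: outer diameter 42, wall 3, height 90, floor 4 mm thick, about 0.11 kg. Origin: centre of the underside; z along its axis to the mouth. In place inside the wide can its rim stands 29 mm above the wide can's rim and 7 mm below the pillar tops.
- cover: Loose aluminium cover plate 170 (its x) x 130 (its y) x 10 mm lying flat, about 0.45 kg, with two through holes of diameter 14.5 mm at (+70, +50) and (-70, -50) mm. A half turn about z gives the same plate: either way round fits. Origin: centre of the underside; z up through the handle. On top a black bar handle.
- cover_handle (a point): Middle of the cover's handle bar, 38 mm above the plate's underside. The bar runs along the cover's x, 100 mm long, 12 mm wide (along y), 14 mm high, free space of 21 mm between it and the plate, legs at +-44 mm.
- hole_a (a point): Mouth of the hole at (+70, +50) mm, at the cover's underside.
- hole_b (a point): Mouth of the hole at (-70, -50) mm, at the cover's underside.
- pulley: Bystander, leave it: dark steel belt pulley lying flat, diameter 60, height 32 mm. Origin: centre of the underside.
- spanner: Bystander, leave it: open spanner lying flat in front of the task's things, along its x.
- driver: Bystander, leave it: screwdriver lying along its x, at the far side.
- spacer: Bystander, leave it: aluminium ring, outer diameter 68, bore 44, height 30 mm, open at both ends. Origin: centre of the underside.
- jar: Bystander, leave it: amber glass jar, diameter 60, height 85 mm. Origin: centre of the underside.
- motor: Bystander, leave it: small square motor 57 x 57 x 57 mm with a shaft. Origin: centre of the underside.
- carton: Bystander, leave it: closed cardboard carton 120 x 90 x 50 mm. Origin: centre of the underside.

How it is judged:
At the end, for the whole second after the job is handed in: Wide can stands on the fixed can's floor and narrow can on the wide can's floor (12 mm of centre, 3 mm in height, 0.05 rad upright); cover on both pins, flush on the pillars (2 mm in height, 4 mm of centre, 0.04 rad yaw, 0.02 rad level); all at rest (horizontal distance between wide_can and can_floor below 0.012 m and z of wide_can in the frame of can_floor between -0.003 and 0.003 m and angle between each of wide_can, narrow_can's own z axis and vertical below 0.05 rad and horizontal distance between narrow_can and wide_can below 0.012 m and z of narrow_can in the frame of wide_can between 0.001 and 0.007 m and horizontal distance between cover and pillar_top below 0.004 m and z of cover in the frame of pillar_top between -0.002 and 0.002 m and angle between the x axis of cover and the x axis of stand, either way round below 0.04 rad and angle between cover's own z axis and vertical below 0.02 rad and linear speed of each of wide_can, narrow_can, cover below 0.02 m/s); the robot touches nothing.
It fails at once if the cover is dropped onto the stand: it moves faster than 0.28 m/s while over the stand's middle (within 20 mm) and less than 22 mm above its seat (a fall of over 4 mm) (horizontal distance between cover and pillar_top below 0.02 m and z of cover in the frame of pillar_top between -0.01 and 0.022 m and linear speed of cover above 0.28 m/s).
It fails at once if a bystander is moved by more than 30 mm (distance of any of pulley, spanner, driver, spacer, jar, motor, carton from where it was at the start of the episode above 0.03 m).
It also fails if it takes over 72 s, if anything falls off the work surface, if the arm or the gripper's body presses on something with over 40 N, if the wrist force passes 120 N, or if a joint passes its speed limit or range.

### The arm

A 6-joint arm with a two-finger parallel gripper is mounted at the origin on the work surface. World frame = base frame: x ahead of the robot, y to its left, z up, the work surface at z = 0. Lengths are in m, angles in rad, forces in N, time in s.
With the tool pointing down it reaches from about 0.35 to 0.775 m from the base axis. Payload 5.5 kg.
Tool frame: the origin (TCP) lies on the centre line of the jaws, within the pads' length; the fingertips stand 11 mm ahead of it and the grasp point (between the pads) lies 8 mm behind it; z points along the fingers, y is the line along which they close (so a half turn about z gives the same grasp; the last joint's range is limited). The gripper opens to 85 mm and grips with 20 to 120 N. Pads are 22 mm wide; open, the fingers measure 114 mm over their backs; the gripper's body (76 mm by 85 mm) begins 54 mm behind the grasp point. The pads swing forward as they close: fully open they stand 13 mm farther back than shut.
Start: joints at [-1.312, 0.313, 0.046, 1.304, 0, 1.431], TCP at [0.223, -0.53, 0.242] pointing down, gripper open.
Joint ranges: [-2.76, 2.76], [-0.86, 1.69], [-1.03, 1.26], [-2.2, 2.34], [-1.47, 1.5], [-3.14, 3.14]. Speed limits (rad/s): [2.57, 2.57, 3.14, 3.14, 3.14, 3.14].

### API

Orientations are given as a unit quaternion [w, x, y, z].
In Python, from workcell import env, viewer, order, models gives the robot as it stands.
- The arm moves only by the tool drive_tool, never from a script. Its argument "series" is a list that holds one entry, the list of rows, each a list of 6 numbers: the shift along the tool's x, y, z each as a share of 120 mm, from -1 to 1, then the turn, a rotation vector about the tool's x, y, z each as a share of 180 degrees, from -1 to 1. A call has 1 to 20 rows; each row shifts and turns the commanded pose from where the row before left it, along the tool's axes as they then stand; what a row does not reach is not made up. A row lasts 1/8 s, in which the tool goes at most 62.5 mm and 10.7 degrees, less where a joint would pass 70% of its speed; a pose out of reach is approached as far as the arm can. A call with a number of a shift or a turn outside -1 to 1 is refused whole. A call with a gripper value outside its range is refused whole. "jaw" is the opening, from -1 (shut) to 1 (fully open), set as the call begins (left out, the last holds). The fingers move at their own pace and stop on an object; "grip_force" is the grip in N (left out, the last holds). Time passes only in rows, so rows that do not move let the fingers close. It gives the time, the measured TCP pose, the force, the opening and the grip force at its end, in the units of the state.
- env.get_state(): the state, without advancing time (a new reading comes with each control period).
- viewer.read_camera(name): name is "scene" or "top" or "wrist"; returns the picture (420x560x3 uint8, red, green, blue); there is no depth.
- viewer.camera_info(name): a dict with "intrinsics" (3x3 intrinsics, pixels), "R" (3x3) and "t" (3): a world point X has camera coordinates R X + t; the wrist camera has in their place "T_tool_cam" (4x4, takes a point from camera to tool coordinates, whose origin is the TCP and whose axes are the flange's). Camera axes: x right, y down, z forward; pixel columns grow to the right and rows downward; lengths in m; the calibration is good to about 2 mm. A picture is of the moment at which its call begins: read the wrist's pose just before it. camera_info takes no time and is no camera call.
- order.hand_in(): hands the job in; it is judged then, once.
Trained networks look in the newest picture that a camera, given by its name, has taken for a name from the list of things; names that differ only in an ending like _2 or _b are one class to them, and where a whole thing is asked for, a point or a joint stands for the part that bears it (a point fixed in the world has none). Each returns a list of dicts, best first, with "score" (0 to 1); they miss things now and then, are a little off and sometimes report something else, mostly with a low value. They report only what shows in the picture. A call takes as long as a camera call.
- models.silhouettes(label, camera): "region" (420x560 bool, what is visible of it) and "location" ([column, row] in pixels, amid what is visible of it).
The state is a dict: "clock": time; "joint_pos": joint angles; "qvel": joint speeds; "tau": joint torques, N m; "tcp_pos": TCP position; "orientation": TCP orientation; "wrist_force": force on the tool from outside, world axes, zero at the start; "ft_torque": the same for the moment, N m; "finger_gap": finger opening in m; "grip_force": force on a finger pad.
Only numpy, scipy, OpenCV 4.12 (cv2) and the standard library are available. Lean on these libraries where they do the work, as an engineer would, in place of code of your own. Each camera call takes 0.05 s, during which the arm holds its last target. There are 200 camera calls.

## Working session

There is one attempt and no reset: what is moved stays moved. The work goes in short steps, Python scripts to look and compute and a tool call to move; the robot and the scene stay as the last step left them, time stands still between calls to the robot, and variables do not carry over. Pictures are saved under pics/ and viewed, at most 10 in all, crops included, and the job is handed in when it is done.

Besides the shell and the picture viewer there is one more tool, called after ">>>" in YAML: its name, and indented under it one key for each argument. drive_tool: Moves the arm, as the interface text tells. Its arguments: {"type":"object","properties":{"series":{"type":"array"},"jaw":{"type":"number"},"grip_force":{"type":"number"}},"required":["series"]}

```bash
mkdir -p pics; ls; python3 - <<'E'
from workcell import env, viewer, order, models
import cv2, numpy as np
s=env.get_state(); print({k:np.round(v,3).tolist() for k,v in s.items()})
a=viewer.read_camera("top"); b=viewer.read_camera("scene")
cv2.imwrite("pics/top.png",a[:,:,::-1]); cv2.imwrite("pics/scene.png",b[:,:,::-1])
for c in("top","scene","wrist"):
    print(c,{k:np.round(v,4).tolist() for k,v in viewer.camera_info(c).items()})
for n in ["stand","wide_can","narrow_can","cover","cover_handle","pulley","spacer","jar","motor","carton"]:
  for c in("top","scene"):
    print(n,c,[(round(float(d["score"]),2),np.round(d["location"]).tolist(),int(d["region"].sum())) for d in models.silhouettes(n,c)][:3])
E
```

```text
pics
{'clock': 0.0, 'joint_pos': [-1.312, 0.314, 0.045, 1.304, -0.0, 1.431], 'qvel': [-0.0, -0.0, -0.001, -0.0, 0.0, 0.0], 'tau': [0.001, -48.062, 29.854, 0.019, 0.0, -0.0], 'tcp_pos': [0.223, -0.529, 0.241], 'orientation': [-0.001, 0.98, 0.198, -0.0], 'wrist_force': [-0.367, 0.984, -0.171], 'ft_torque': [-0.008, -0.007, -0.044], 'grip_force': 0.0, 'finger_gap': 0.085}
top {'intrinsics': [[517.2743, 0.0, 282.3338], [0.0, 517.2743, 207.7428], [0.0, 0.0, 1.0]], 'R': [[-0.0115, -0.9999, 0.0006], [-0.9953, 0.0114, -0.0957], [0.0957, -0.0017, -0.9954]], 't': [0.0364, 0.5682, 1.4457]}
scene {'intrinsics': [[454.4561, 0.0, 280.4008], [0.0, 454.4561, 205.9127], [0.0, 0.0, 1.0]], 'R': [[0.6787, 0.7343, 0.0118], [0.6143, -0.5588, -0.5571], [-0.4025, 0.3853, -0.8304]], 't': [-0.4004, -0.2966, 1.8131]}
wrist {'intrinsics': [[344.5649, 0.0, 276.5982], [0.0, 344.5649, 214.5969], [0.0, 0.0, 1.0]], 'T_tool_cam': [[0.0006, -0.9638, -0.2665, 0.0678], [1.0, 0.0007, -0.0003, -0.0002], [0.0005, -0.2665, 0.9638, -0.1308], [0.0, 0.0, 0.0, 1.0]]}
stand top [(0.78, [182.0, 204.0], 2853)]
stand scene [(0.78, 
[... 302 characters left out ...]
(0.57, [310.0, 206.0], 2701)]
cover scene [(0.72, [180.0, 237.0], 270)]
cover_handle top [(0.94, [309.0, 206.0], 2612), (0.59, [186.0, 200.0], 2780), (0.29, [271.0, 126.0], 248)]
cover_handle scene [(0.81, [266.0, 229.0], 1694)]
pulley top [(0.76, [254.0, 268.0], 347)]
pulley scene [(0.79, [269.0, 170.0], 233)]
spacer top [(0.79, [462.0, 235.0], 398)]
spacer scene [(0.54, [150.0, 287.0], 332)]
jar top [(0.87, [352.0, 143.0], 456), (0.63, [186.0, 199.0], 2850)]
jar scene [(0.93, [275.0, 279.0], 444)]
motor top [(0.93, [211.0, 148.0], 604), (0.56, [400.0, 255.0], 286)]
motor scene [(0.63, [362.0, 211.0], 472)]
carton top [(0.65, [116.0, 225.0], 1589)]
carton scene [(0.61, [366.0, 139.0], 841)]
```

```bash
python3 - <<'E'
import cv2
a=cv2.imread("pics/top.png")[100:310,60:510]
cv2.imwrite("pics/top2.png",cv2.resize(a,(800,373),interpolation=cv2.INTER_CUBIC))
E
```

```text
(no output)
```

View pics/top2.png

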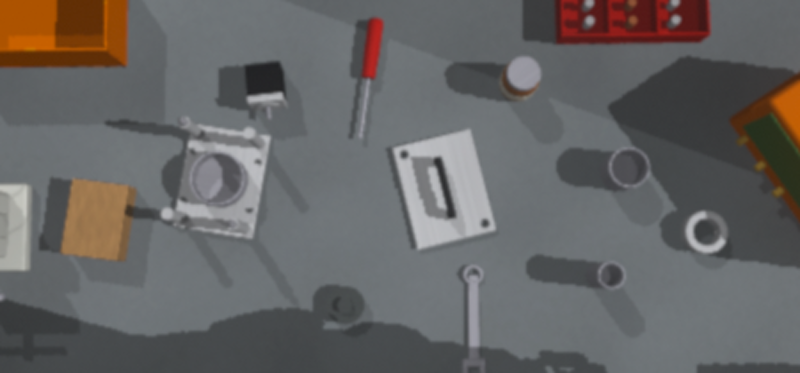

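View pics/scene.png

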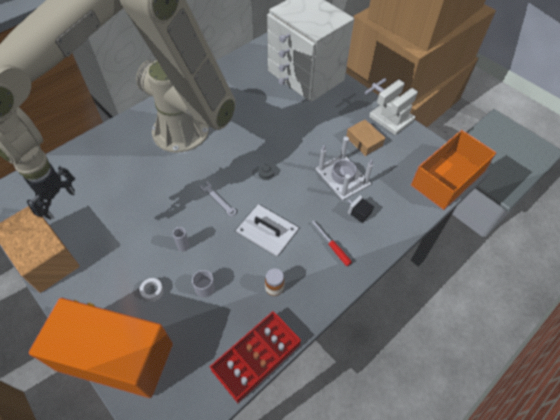

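The top view shows the wide can at about pixel (413,194), the narrow can at (404,255), the spacer at (457,230), the cover at (309,207) and the stand at (183,203). The pulley, motor, jar, driver, spanner and carton lie around them. The scene view shows the same layout.

```bash
cat > h.py <<'E'
from workcell import env, viewer, order, models
import cv2, numpy as np
from scipy.optimize import minimize
from scipy.spatial.transform import Rotation as Ro
def q2R(q): return Ro.from_quat([q[1],q[2],q[3],q[0]]).as_matrix()
def cam(name,s=None):
    i=viewer.camera_info(name); K=np.array(i["intrinsics"])
    if name!="wrist": return K,np.array(i["R"]),np.array(i["t"])
    s=s or env.get_state(); T=np.eye(4); T[:3,:3]=q2R(s["orientation"]); T[:3,3]=s["tcp_pos"]
    W=np.linalg.inv(T@np.array(i["T_tool_cam"])); return K,W[:3,:3],W[:3,3]
def proj(C,P):
    K,R,t=C; c=(P@R.T+t)@K.T; return c[:,:2]/c[:,2:]
def ray(C,uv,z):
    K,R,t=C; d=R.T@np.linalg.solve(K,np.array([uv[0],uv[1],1.])); o=-R.T@t; return o+d*(z-o[2])/d[2]
A=np.linspace(0,2*np.pi,40)[:-1]
def cyl(x,y,d,z0,z1,d1=None):
    f=lambda d,z:np.c_[x+d/2*np.cos(A),y+d/2*np.sin(A),0*A+z]
    return np.r_[f(d,z0),f(d1 or d,z1)]/1000
def box(x,y,lx,ly,z0,z1):
    return np.array([[x+a*lx/2,y+b*ly/2,z] for a in(-1,1) for b in(-1,1) for z in(z0,z1)])/1000
M=dict(wide_can=[cyl(0,0,64,0,65)],narrow_can=[cyl(0,0,42,0,90)],
 cover=[box(0,0,170,130,0,10),box(0,0,100,12,31,45),box(44,0,12,12,10,40),box(-44,0,12,12,10,40)],
 stand=[box(0,0,170,130,0,12),cyl(0,0,87,12,52)]+[cyl(a*70,b*50,18,12,118) for a in(-1,1) for b in(-1,1)]+[cyl(70*a,50*a,12,118,142,5) for a in(-1,1)])
def world(P,p): c,s=np.cos(p[2]),np.sin(p[2]); return P@np.array([[c,-s,0],[s,c,0],[0,0,1]]).T+[p[0],p[1],p[3] if len(p)>3 else 0]
def render(C,name,p,S=4):
    m=np.zeros((420*S,560*S),np.uint8)
    for P in M[name]:
        u=proj(C,world(P,p)); cv2.fillConvexPoly(m,cv2.convexHull(np.round((u+.5)*S).astype(np.int32)),1)
    return m
def fit(C,name,mask,p0,yaw,S=4,z=0):
    mm=cv2.resize(mask.astype(np.uint8),None,fx=S,fy=S,interpolation=cv2.INTER_NEAREST)
    def f(p):
        r=render(C,name,[p[0],p[1],p[2] if yaw else 0,z],S); return 1-(r&mm).sum()/(r|mm).sum()
    best=None
    for y0 in (np.arange(-1.5,1.5,.3) if yaw and p0[2] is None else [p0[2] if yaw else 0]):
        s0=np.array([p0[0],p0[1]]+([y0] if yaw else []))
        sim=np.vstack([s0]+[s0+d for d in np.diag([.02,.02,.2][:len(s0)])])
        r=minimize(f,s0,method="Nelder-Mead",options=dict(initial_simplex=sim,xatol=2e-4,fatol=1e-4,maxiter=150))
        if best is None or r.fun<best.fun: best=r
    return best.x,1-best.fun
E
cat > a.py <<'E'
from h import *
C=cam("top"); viewer.read_camera("top")
for n,h in (("stand",.03),("wide_can",.04),("narrow_can",.05),("cover",.01)):
    d=models.silhouettes(n,"top")
    if not d: print(n,"none"); continue
    p0=ray(C,d[0]["location"],h)
    print(n,[round(float(e["score"]),2) for e in d],d[0]["location"],p0.round(3),*fit(C,n,d[0]["region"],[p0[0],p0[1],None],n in("stand","cover")))
for n,h in(("spacer",.03),("jar",.08),("pulley",.03),("motor",.05)):
    d=models.silhouettes(n,"top"); 
    if d: print(n,ray(C,d[0]["location"],h).round(3))
E
python3 a.py
```

```text
stand [0.75] [183.6, 202.3] [0.587 0.311 0.03 ] [ 0.59273035  0.31221929 -0.16116596] 0.9611046371012071
wide_can [0.59, 0.3] [411.0, 193.0] [ 0.605 -0.335  0.04 ] [ 0.60033662 -0.33615094] 0.9444444444444444
narrow_can [0.85] [400.1, 255.2] [ 0.43  -0.296  0.05 ] [ 0.43300556 -0.29521134] 0.8313965772237482
cover [0.98] [311.2, 206.5] [ 0.573 -0.053  0.01 ] [ 0.57584423 -0.04832827  0.23135061] 0.9700884063945765
spacer [ 0.497 -0.471  0.03 ]
jar [ 0.744 -0.17   0.08 ]
motor [0.738 0.232 0.05 ]
```

```bash
cat > plan.py <<'E'
import sys,json
from h import *
def plan(x,y,z,yaw,n=None):
    s=env.get_state(); p=np.array(s["tcp_pos"]); R=q2R(s["orientation"])
    Rt=Ro.from_euler("z",yaw).as_matrix()@np.diag([1.,-1,-1])
    rv=Ro.from_matrix(R.T@Rt).as_rotvec(); d=np.array([x,y,z])-p
    N=n or int(max(np.ceil(np.linalg.norm(d)/.054),np.ceil(np.linalg.norm(rv)/np.radians(9.9)),1))
    rows=[]
    for k in range(N):
        Rk=R@Ro.from_rotvec(rv*k/N).as_matrix()
        rows.append(np.r_[Rk.T@d/N/.12,rv/N/np.pi].round(3).tolist())
    print("at",p.round(4),"yaw",round(np.arctan2(R[1,0],R[0,0]),4),"tilt",np.round(R[:2,2],4),"t",s["clock"],"gap",s["finger_gap"]); print(N,json.dumps(rows))
if __name__=="__main__":
    a=[float(v) for v in sys.argv[1:]]; plan(*a[:4],*[int(v) for v in a[4:]])
E
python3 plan.py 0.6 -0.336 0.2 1.57
```

```text
at [ 0.2233 -0.5299  0.2423] yaw 0.3988 tilt [ 0.     -0.0001] t 1.55 gap 0.08528696272560696
8 [[0.44, -0.034, 0.044, 0.0, 0.0, -0.047], [0.44, 0.031, 0.044, 0.0, 0.0, -0.047], [0.431, 0.095, 0.044, 0.0, 0.0, -0.047], [0.413, 0.157, 0.044, 0.0, 0.0, -0.047], [0.385, 0.215, 0.044, 0.0, 0.0, -0.047], [0.35, 0.269, 0.044, 0.0, 0.0, -0.047], [0.307, 0.317, 0.044, 0.0, 0.0, -0.047], [0.257, 0.359, 0.044, 0.0, 0.0, -0.047]]
```

>>> drive_tool:
  series:
    - [[0.44, -0.034, 0.044, 0, 0, -0.047], [0.44, 0.031, 0.044, 0, 0, -0.047], [0.431, 0.095, 0.044, 0, 0, -0.047], [0.413, 0.157, 0.044, 0, 0, -0.047], [0.385, 0.215, 0.044, 0, 0, -0.047], [0.35, 0.269, 0.044, 0, 0, -0.047], [0.307, 0.317, 0.044, 0, 0, -0.047], [0.257, 0.359, 0.044, 0, 0, -0.047], [0, 0, 0, 0, 0, 0], [0, 0, 0, 0, 0, 0]]
  jaw: 1
  grip_force: 40

```text
clock: 2.8
tcp_pos: [0.599, -0.3343, 0.1997]
orientation: [-0.0, 0.704, 0.71, -0.0]
wrist_force: [-0.7, -1.1, -0.0]
finger_gap: 0.0851
grip_force: 0.0
```

```bash
cat > w.py <<'E'
from h import *
import sys
n=sys.argv[1]; p0=[float(v) for v in sys.argv[2:5]]; z=float(sys.argv[5]) if len(sys.argv)>5 else 0
s=env.get_state(); C=cam("wrist",s); im=viewer.read_camera("wrist")
d=models.silhouettes(n,"wrist"); o=im[:,:,::-1].copy()
print("tcp",np.round(s["tcp_pos"],4),s["clock"])
for e in d[:2]:
    x,i=fit(C,n,e["region"],p0,n in("stand","cover"),S=2,z=z); print(n,round(float(e["score"]),2),np.round(e["location"]),int(e["region"].sum()),x.round(4),round(i,3))
    r=render(C,n,[x[0],x[1],x[2] if len(x)>2 else 0,z],1); c,_=cv2.findContours(r,0,2); cv2.drawContours(o,c,-1,(0,255,0),1)
    c,_=cv2.findContours(e["region"].astype(np.uint8),0,2); cv2.drawContours(o,c,-1,(0,0,255),1)
import os
f="pics/w%d.png"%int(s["clock"]*100); cv2.imwrite(f,o); cv2.imwrite(f.replace("w","raw"),im[:,:,::-1]); print(f)
E
python3 w.py wide_can 0.6 -0.336 0
```

```text
tcp [ 0.599  -0.3343  0.1997] 2.8
wide_can 0.69 [278. 206.] 5296 [ 0.6005 -0.3365] 0.971
pics/w280.png
```

>>> drive_tool:
  series:
    - [[-0.018, 0.012, 0.4, 0, 0, 0], [0, 0, 0.4, 0, 0, 0], [0, 0, 0.3, 0, 0, 0], [0, 0, 0.156, 0, 0, 0], [0, 0, 0, 0, 0, 0]]

```text
clock: 3.52
tcp_pos: [0.5984, -0.337, 0.048]
orientation: [-0.002, 0.705, 0.709, -0.0]
wrist_force: [0.7, 0.2, 0.7]
finger_gap: 0.085
grip_force: 0.0
```

>>> drive_tool:
  series:
    - [[0, 0, 0, 0, 0, 0], [0, 0, 0, 0, 0, 0], [0, 0, 0, 0, 0, 0], [0, 0, 0, 0, 0, 0]]
  jaw: -1
  grip_force: 40

```text
clock: 4.03
tcp_pos: [0.6015, -0.3377, 0.0515]
orientation: [0.002, 0.704, 0.71, -0.0]
wrist_force: [-0.7, -1.0, 6.4]
finger_gap: 0.0614
grip_force: 45.8
```

```bash
python3 - <<'E'
from h import *
for i in range(3):
    s=env.get_state(); print(s["clock"],np.round(s["tcp_pos"],4),s["finger_gap"],s["grip_force"],np.round(s["wrist_force"],2),np.round(s["ft_torque"],2)); a=viewer.read_camera("wrist")
cv2.imwrite("pics/g1.png",a[:,:,::-1])
E
```

```text
4.025 [ 0.6015 -0.3377  0.0515] 0.06142731487795629 45.81633456728014 [-0.65 -0.97  6.41] [-0.21  0.34 -0.07]
4.075 [ 0.6015 -0.3377  0.0515] 0.06154974511901322 45.81722655577323 [-0.92 -1.28  6.38] [-0.15  0.3  -0.08]
4.125 [ 0.6015 -0.3377  0.0515] 0.061786517237569144 45.81623526508338 [-0.83 -1.82  5.69] [-0.18  0.35 -0.06]
```

View pics/g1.png

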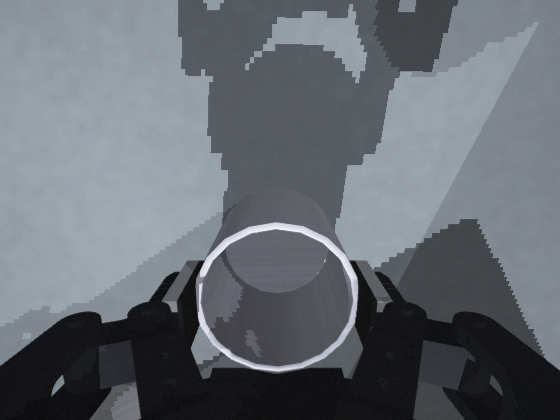

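The wrist view shows the can gripped squarely. Its rim is centred at about (278,297), midway between the pads.

```bash
sed -i 's/def plan(x,y,z,yaw,n=None):/def plan(x,y,z,yaw,n=None,lift=0):/; s/p=np.array(s\["tcp_pos"\]);/p=np.array(s["tcp_pos"])+[0,0,lift];/' plan.py; sed -i 's/plan(\*a\[:4\],\*\[int(v) for v in a\[4:\]\])/plan(*a[:4],int(a[4]) if len(a)>4 else None,a[5] if len(a)>5 else 0)/' plan.py; python3 plan.py 0.593 0.312 0.26 2.98 13 0.108
```

```text
at [ 0.6015 -0.3378  0.1595] yaw 1.5797 tilt [ 0.0024 -0.0028] t 4.175 gap 0.06153876799991597
13 [[0.416, -0.002, -0.066, 0.0, 0.0, -0.034], [0.414, 0.043, -0.065, 0.0, 0.0, -0.034], [0.407, 0.087, -0.065, 0.0, 0.0, -0.034], [0.395, 0.131, -0.065, 0.0, 0.0, -0.034], [0.379, 0.172, -0.065, 0.0, 0.0, -0.034], [0.358, 0.212, -0.065, 0.0, 0.0, -0.034], [0.333, 0.249, -0.065, 0.0, 0.0, -0.034], [0.305, 0.284, -0.065, 0.0, 0.0, -0.034], [0.272, 0.315, -0.065, 0.0, 0.0, -0.034], [0.237, 0.342, -0.065, 0.0, 0.0, -0.034], [0.199, 0.366, -0.065, 0.0, 0.0, -0.034], [0.158, 0.385, -0.064, 0.0, 0.0, -0.034], [0.116, 0.4, -0.064, 0.0, 0.0, -0.034]]
```

>>> drive_tool:
  series:
    - [[0, 0, -0.45, 0, 0, 0], [0, 0, -0.45, 0, 0, 0], [0.416, -0.002, -0.066, 0, 0, -0.034], [0.414, 0.043, -0.065, 0, 0, -0.034], [0.407, 0.087, -0.065, 0, 0, -0.034], [0.395, 0.131, -0.065, 0, 0, -0.034], [0.379, 0.172, -0.065, 0, 0, -0.034], [0.358, 0.212, -0.065, 0, 0, -0.034], [0.333, 0.249, -0.065, 0, 0, -0.034], [0.305, 0.284, -0.065, 0, 0, -0.034], [0.272, 0.315, -0.065, 0, 0, -0.034], [0.237, 0.342, -0.065, 0, 0, -0.034], [0.199, 0.366, -0.065, 0, 0, -0.034], [0.158, 0.385, -0.064, 0, 0, -0.034], [0.116, 0.4, -0.064, 0, 0, -0.034], [0, 0, 0, 0, 0, 0], [0, 0, 0, 0, 0, 0]]

```text
clock: 6.3
tcp_pos: [0.5951, 0.3126, 0.2581]
orientation: [-0.0, 0.086, 0.996, -0.0]
wrist_force: [0.2, -0.6, -1.6]
finger_gap: 0.0615
grip_force: 45.0
```

```bash
python3 w.py stand 0.5927 0.312 -0.161; python3 plan.py 0.5927 0.3122 0.26 2.98 1
```

```text
tcp [0.5951 0.3126 0.2581] 6.3
stand 0.72 [274. 143.] 12424 [ 0.5922  0.3112 -0.161 ] 0.606
pics/w630.png
at [0.5954 0.3115 0.2583] yaw 2.967 tilt [-0.0008 -0.0007] t 6.4 gap 0.061520829111845365
1 [[0.023, 0.002, -0.014, -0.0, -0.0, -0.004]]
```

>>> drive_tool:
  series:
    - [[0.024, 0.002, 0.4, 0, 0, -0.004], [0, 0, 0.4, 0, 0, 0], [0, 0, 0.4, 0, 0, 0], [0, 0, 0.23, 0, 0, 0], [0, 0, 0.1, 0, 0, 0], [0, 0, 0.04, 0, 0, 0], [0, 0, 0, 0, 0, 0]]

```text
clock: 7.28
tcp_pos: [0.5935, 0.3133, 0.0713]
orientation: [0.001, 0.08, 0.997, 0.0]
wrist_force: [-0.5, 0.5, -1.1]
finger_gap: 0.0614
grip_force: 44.9
```

>>> drive_tool:
  series:
    - [[0, 0, 0.02, 0, 0, 0], [0, 0, 0, 0, 0, 0]]

```text
clock: 7.52
tcp_pos: [0.5931, 0.3136, 0.0685]
orientation: [0.001, 0.08, 0.997, 0.0]
wrist_force: [-0.2, 1.2, 0.6]
finger_gap: 0.062
grip_force: 45.3
```

>>> drive_tool:
  series:
    - [[0, 0, 0, 0, 0, 0], [0, 0, 0, 0, 0, 0], [0, 0, 0, 0, 0, 0]]
  jaw: 1

```text
clock: 7.9
tcp_pos: [0.5928, 0.3135, 0.068]
orientation: [0.0, 0.08, 0.997, 0.0]
wrist_force: [0.5, 0.3, -0.1]
finger_gap: 0.0857
grip_force: 0.0
```

>>> drive_tool:
  series:
    - [[0, 0, -0.3, 0, 0, 0], [0, 0, -0.45, 0, 0, 0], [0, 0, -0.45, 0, 0, 0], [0, 0, -0.4, 0, 0, 0], [0, 0, -0.2, 0, 0, 0], [0, 0, 0, 0, 0, 0]]

```text
clock: 8.65
tcp_pos: [0.5937, 0.3139, 0.2863]
orientation: [0.002, 0.08, 0.997, 0.001]
wrist_force: [-0.5, 0.5, -0.6]
finger_gap: 0.0855
grip_force: 0.0
```

```bash
python3 w.py wide_can 0.5927 0.312 0 0.017;python3 w.py stand 0.5927 0.312 -0.161; python3 plan.py 0.433 -0.295 0.22 2.2
```

```text
tcp [0.5937 0.3139 0.2863] 8.65
wide_can 0.71 [278. 188.] 3389 [0.5916 0.3134] 0.956
pics/w865.png
tcp [0.5925 0.3133 0.2827] 8.75
stand 0.58 [270. 151.] 14272 [ 0.5916  0.3109 -0.1725] 0.793
pics/w875.png
at [0.592  0.3131 0.2816] yaw 2.9812 tilt [-0.0031 -0.0013] t 8.85 gap 0.08518581371474447
12 [[0.041, -0.434, 0.044, -0.0, -0.0, 0.021], [0.013, -0.436, 0.044, -0.0, -0.0, 0.021], [-0.015, -0.436, 0.043, -0.0, -0.0, 0.021], [-0.044, -0.434, 0.043, -0.0, -0.0, 0.021], [-0.072, -0.431, 0.043, -0.0, -0.0, 0.021], [-0.1, -0.425, 0.043, -0.0, -0.0, 0.021], [-0.127, -0.418, 0.043, -0.0, -0.0, 0.021], [-0.154, -0.408, 0.043, -0.0, -0.0, 0.021], [-0.18, -0.398, 0.043, -0.0, -0.0, 0.021], [-0.206, -0.385, 0.043, -0.0, -0.0, 0.021], [-0.23, -0.371, 0.043, -0.0, -0.0, 0.021], [-0.254, -0.355, 0.043, -0.0, -0.0, 0.021]]
```

View pics/w875.png

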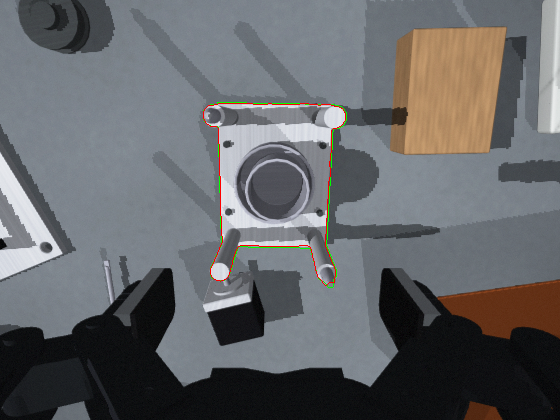

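The wrist view shows the wide can seated inside the fixed can at about (275,182). The pins are on the top-left pillar (213,115) and the bottom-right pillar (327,275), which agrees with the stand model.

>>> drive_tool:
  series:
    - [[0.041, -0.434, 0.044, 0, 0, 0.021], [0.013, -0.436, 0.044, 0, 0, 0.021], [-0.015, -0.436, 0.043, 0, 0, 0.021], [-0.044, -0.434, 0.043, 0, 0, 0.021], [-0.072, -0.431, 0.043, 0, 0, 0.021], [-0.1, -0.425, 0.043, 0, 0, 0.021], [-0.127, -0.418, 0.043, 0, 0, 0.021], [-0.154, -0.408, 0.043, 0, 0, 0.021], [-0.18, -0.398, 0.043, 0, 0, 0.021], [-0.206, -0.385, 0.043, 0, 0, 0.021], [-0.23, -0.371, 0.043, 0, 0, 0.021], [-0.254, -0.355, 0.043, 0, 0, 0.021], [0, 0, 0, 0, 0, 0], [0, 0, 0, 0, 0, 0]]

```text
clock: 10.6
tcp_pos: [0.4302, -0.2932, 0.2204]
orientation: [-0.001, 0.458, 0.889, 0.001]
wrist_force: [-0.2, -0.1, 0.1]
finger_gap: 0.0857
grip_force: 0.0
```

```bash
python3 w.py narrow_can 0.433 -0.295 0; python3 plan.py 0.433 -0.295 0.22 2.2
```

```text
tcp [ 0.4302 -0.2932  0.2204] 10.6
narrow_can 0.75 [276. 208.] 2725 [ 0.4316 -0.2972] 0.957
pics/w1060.png
at [ 0.4309 -0.2926  0.2212] yaw 2.1911 tilt [-0.0008  0.001 ] t 10.7 gap 0.08535326991724869
1 [[-0.026, 0.003, 0.01, -0.0, -0.0, -0.003]]
```

>>> drive_tool:
  series:
    - [[-0.034, -0.018, 0.4, 0, 0, 0], [0, 0, 0.4, 0, 0, 0], [0, 0, 0.3, 0, 0, 0], [0, 0, 0.1, 0, 0, 0], [0, 0, 0, 0, 0, 0]]

```text
clock: 11.32
tcp_pos: [0.4318, -0.2976, 0.0777]
orientation: [-0.0, 0.458, 0.889, 0.0]
wrist_force: [-0.8, -1.0, -0.1]
finger_gap: 0.0851
grip_force: 0.0
```

>>> drive_tool:
  series:
    - [[0, 0, 0, 0, 0, 0], [0, 0, 0, 0, 0, 0], [0, 0, 0, 0, 0, 0], [0, 0, 0, 0, 0, 0], [0, 0, 0, 0, 0, 0]]
  jaw: -1
  grip_force: 40

```text
clock: 11.95
tcp_pos: [0.4324, -0.2993, 0.0792]
orientation: [0.001, 0.458, 0.889, -0.0]
wrist_force: [0.3, 1.8, 5.9]
finger_gap: 0.0407
grip_force: 40.2
```

```bash
python3 plan.py 0.592 0.3132 0.30 2.97 13 0.108
```

```text
at [ 0.4324 -0.2993  0.1872] yaw 2.1894 tilt [ 0.0023 -0.0019] t 11.95 gap 0.04071996330365708
13 [[0.26, 0.311, -0.073, -0.0, 0.0, -0.019], [0.241, 0.326, -0.073, -0.0, 0.0, -0.019], [0.221, 0.34, -0.073, -0.0, 0.0, -0.019], [0.2, 0.353, -0.073, -0.0, 0.0, -0.019], [0.179, 0.364, -0.073, -0.0, 0.0, -0.019], [0.157, 0.374, -0.073, -0.0, 0.0, -0.019], [0.134, 0.383, -0.072, -0.0, 0.0, -0.019], [0.111, 0.39, -0.072, -0.0, 0.0, -0.019], [0.087, 0.396, -0.072, -0.0, 0.0, -0.019], [0.063, 0.401, -0.072, -0.0, 0.0, -0.019], [0.039, 0.404, -0.072, -0.0, 0.0, -0.019], [0.015, 0.405, -0.072, -0.0, 0.0, -0.019], [-0.009, 0.406, -0.072, -0.0, 0.0, -0.019]]
```

>>> drive_tool:
  series:
    - [[0, 0, -0.45, 0, 0, 0], [0, 0, -0.45, 0, 0, 0], [0.26, 0.311, -0.073, 0, 0, -0.019], [0.241, 0.326, -0.073, 0, 0, -0.019], [0.221, 0.34, -0.073, 0, 0, -0.019], [0.2, 0.353, -0.073, 0, 0, -0.019], [0.179, 0.364, -0.073, 0, 0, -0.019], [0.157, 0.374, -0.073, 0, 0, -0.019], [0.134, 0.383, -0.072, 0, 0, -0.019], [0.111, 0.39, -0.072, 0, 0, -0.019], [0.087, 0.396, -0.072, 0, 0, -0.019], [0.063, 0.401, -0.072, 0, 0, -0.019], [0.039, 0.404, -0.072, 0, 0, -0.019], [0.015, 0.405, -0.072, 0, 0, -0.019], [-0.009, 0.406, -0.072, 0, 0, -0.019], [0, 0, 0, 0, 0, 0], [0, 0, 0, 0, 0, 0]]

```text
clock: 14.08
tcp_pos: [0.5923, 0.3132, 0.2981]
orientation: [-0.0, 0.088, 0.996, -0.0]
wrist_force: [0.2, -1.2, -0.9]
finger_gap: 0.0406
grip_force: 41.3
```

```bash
python3 w.py narrow_can 0.592 0.3132 0 0.21; python3 plan.py 0.592 0.3132 0.101 2.98 6
```

```text
tcp [0.5923 0.3132 0.2981] 14.075
narrow_can 0.62 [278. 275.] 11532 [0.5961 0.3129] 0.933
pics/w1407.png
at [0.5924 0.3123 0.2987] yaw 2.9641 tilt [-0.0005 -0.0005] t 14.175 gap 0.040514879335315765
6 [[0.001, 0.001, 0.275, -0.0, -0.0, -0.001], [0.001, 0.001, 0.275, -0.0, -0.0, -0.001], [0.001, 0.001, 0.275, -0.0, -0.0, -0.001], [0.001, 0.001, 0.275, -0.0, -0.0, -0.001], [0.001, 0.001, 0.275, -0.0, -0.0, -0.001], [0.001, 0.001, 0.275, -0.0, -0.0, -0.001]]
```

```bash
ls pics; python3 - <<'E'
import cv2,glob,os
f=max(glob.glob("pics/w*.png"),key=os.path.getmtime); print(f); cv2.imwrite("pics/now.png",cv2.imread(f))
E
```

```text
g1.png
raw1060.png
raw1407.png
raw280.png
raw630.png
raw865.png
raw875.png
scene.png
top.png
top2.png
w1060.png
w1407.png
w280.png
w630.png
w865.png
w875.png
pics/w1407.png
```

View pics/now.png

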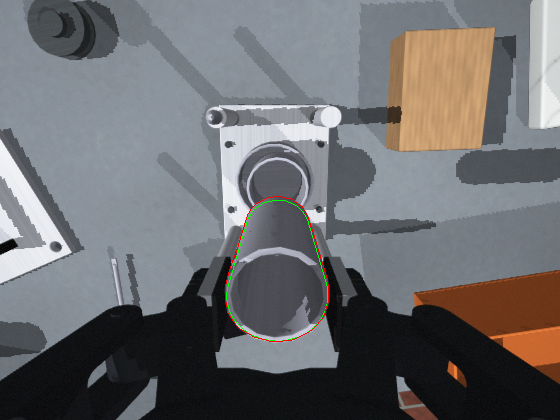

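The narrow can is held upright between the pads. Its rim is centred at about (278,293), and the open nest is below it at (277,182).

>>> drive_tool:
  series:
    - [[0.008, 0.006, 0.4, 0, 0, -0.003], [0, 0, 0.4, 0, 0, 0], [0, 0, 0.4, 0, 0, 0], [0, 0, 0.25, 0, 0, 0], [0, 0, 0.12, 0, 0, 0], [0, 0, 0.07, 0, 0, 0], [0, 0, 0, 0, 0, 0]]

```text
clock: 15.05
tcp_pos: [0.5922, 0.3141, 0.1026]
orientation: [0.0, 0.084, 0.997, 0.0]
wrist_force: [-0.4, 0.3, -1.1]
finger_gap: 0.0405
grip_force: 41.3
```

>>> drive_tool:
  series:
    - [[0, 0, 0.018, 0, 0, 0], [0, 0, 0, 0, 0, 0]]

```text
clock: 15.3
tcp_pos: [0.5922, 0.3145, 0.1006]
orientation: [0.001, 0.083, 0.997, 0.0]
wrist_force: [-0.9, 0.0, 0.0]
finger_gap: 0.0407
grip_force: 41.3
```

>>> drive_tool:
  series:
    - [[0, 0, 0, 0, 0, 0], [0, 0, 0, 0, 0, 0], [0, 0, 0, 0, 0, 0], [0, 0, 0, 0, 0, 0]]
  jaw: 1

```text
clock: 15.8
tcp_pos: [0.5918, 0.3143, 0.0998]
orientation: [0.0, 0.083, 0.997, -0.0]
wrist_force: [0.6, 0.3, 0.3]
finger_gap: 0.0851
grip_force: 0.0
```

>>> drive_tool:
  series:
    - [[0, 0, -0.3, 0, 0, 0], [0, 0, -0.45, 0, 0, 0], [0, 0, -0.45, 0, 0, 0], [0, 0, -0.35, 0, 0, 0], [0, 0, 0, 0, 0, 0], [0, 0, 0, 0, 0, 0], [0, 0, 0, 0, 0, 0]]

```text
clock: 16.68
tcp_pos: [0.5911, 0.314, 0.2837]
orientation: [-0.002, 0.083, 0.997, -0.001]
wrist_force: [-0.8, 0.5, 0.2]
finger_gap: 0.0853
grip_force: 0.0
```

```bash
cat > st.py <<'E'
from h import *
s=env.get_state(); C=cam("wrist",s); im=viewer.read_camera("wrist"); print(s["clock"],np.round(s["tcp_pos"],4))
d=models.silhouettes("stand","wrist"); f=np.zeros((420,560),np.uint8)
c,_=cv2.findContours(d[0]["region"].astype(np.uint8),0,2); cv2.drawContours(f,c,-1,1,-1)
x,i=fit(C,"stand",f,[.592,.312,-.165],True,S=3); print("stand",d[0]["score"],x.round(4),round(i,3))
for n,z in(("narrow_can",.021),("wide_can",.017)):
    for e in models.silhouettes(n,"wrist")[:1]: print(n,e["score"],fit(C,n,e["region"],[.592,.313,0],False,S=2,z=z))
o=im[:,:,::-1].copy(); r=render(C,"stand",x,1)|render(C,"narrow_can",[x[0],x[1],0,.021],1)*2
for k in(1,2):
    c,_=cv2.findContours(((r&k)>0).astype(np.uint8),0,2); cv2.drawContours(o,c,-1,(0,255*(k&1),255*(k>>1)),1)
cv2.imwrite("pics/st_%d.png"%int(s["clock"]*100),o)
cv2.imwrite("pics/stc.png",cv2.resize(o[60:310,160:400],(576,600),interpolation=cv2.INTER_CUBIC))
E
python3 st.py
```

```text
16.675 [0.5911 0.314  0.2837]
stand 0.96 [ 0.592   0.3106 -0.1716] 0.974
narrow_can 0.55 (array([0.59040396, 0.31589077]), np.float64(0.9366634799235182))
wide_can 0.73 (array([0.59210489, 0.31392363]), np.float64(0.38437763416690074))
```

View pics/stc.png

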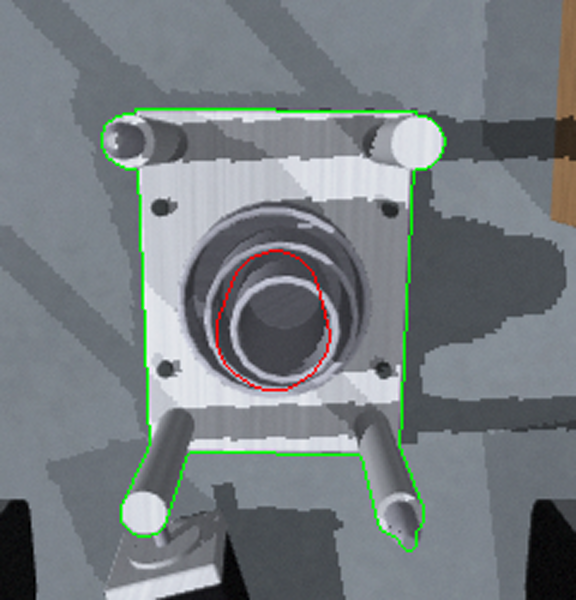

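The narrow can stands inside the wide one, with all rims concentric to a few mm, and the stand outline fits closely. The cover is next.

```bash
python3 plan.py 0.576 -0.048 0.284 3.373
```

```text
at [0.5914 0.3141 0.2846] yaw 2.9749 tilt [-0.0017 -0.0008] t 16.875 gap 0.08537376160642839
7 [[-0.053, -0.428, 0.001, -0.0, -0.0, -0.018], [-0.029, -0.431, 0.001, -0.0, -0.0, -0.018], [-0.004, -0.431, 0.001, -0.0, -0.0, -0.018], [0.02, -0.431, 0.001, -0.0, -0.0, -0.018], [0.045, -0.429, 0.001, -0.0, -0.0, -0.018], [0.069, -0.426, 0.001, -0.0, -0.0, -0.018], [0.093, -0.421, 0.001, -0.0, -0.0, -0.018]]
```

>>> drive_tool:
  series:
    - [[-0.053, -0.428, 0, 0, 0, -0.018], [-0.029, -0.431, 0, 0, 0, -0.018], [-0.004, -0.431, 0, 0, 0, -0.018], [0.02, -0.431, 0, 0, 0, -0.018], [0.045, -0.429, 0, 0, 0, -0.018], [0.069, -0.426, 0, 0, 0, -0.018], [0.093, -0.421, 0, 0, 0, -0.018], [0, 0, 0, 0, 0, 0], [0, 0, 0, 0, 0, 0], [0, 0, 0, 0, 0, 0]]

```text
clock: 18.12
tcp_pos: [0.5758, -0.0465, 0.2857]
orientation: [-0.0, -0.115, 0.993, 0.0]
wrist_force: [-0.5, 0.4, 1.3]
finger_gap: 0.0851
grip_force: 0.0
```

```bash
cat > cv.py <<'E'
from h import *
for k in range(2):
    s=env.get_state(); C=cam("wrist",s); im=viewer.read_camera("wrist"); print(s["clock"],np.round(s["tcp_pos"],4))
    d=models.silhouettes("cover","wrist")
    if not d: print("none"); continue
    f=np.zeros((420,560),np.uint8)
    c,_=cv2.findContours(d[0]["region"].astype(np.uint8),0,2); cv2.drawContours(f,c,-1,1,-1)
    x,i=fit(C,"cover",f,[.576,-.048,.231],True,S=3); print("cover",d[0]["score"],x.round(4),round(i,3))
    R=q2R(s["orientation"]); v=np.r_[x[:2],.038]-s["tcp_pos"]; print("handle in tool",(R.T@v).round(4),"yaw tool",np.arctan2(R[1,0],R[0,0]).round(4))
o=im[:,:,::-1].copy(); r=render(C,"cover",x,1); c,_=cv2.findContours(r,0,2); cv2.drawContours(o,c,-1,(0,255,0),1)
for P in ([70,50,10],[-70,-50,10],[50,0,45],[-50,0,45]):
    u=proj(C,world(np.array([P])/1000,x))[0]; cv2.drawMarker(o,tuple(int(round(a)) for a in u),(0,0,255),0,9)
cv2.imwrite("pics/cvr.png",o)
E
python3 cv.py; python3 plan.py 0.576 -0.048 0.284 3.373 1
```

```text
18.125 [ 0.5758 -0.0465  0.2857]
cover 0.96 [ 0.5751 -0.0502  0.2314] 0.99
handle in tool [ 0.0014 -0.0035  0.2477] yaw tool -2.9111
18.225 [ 0.5758 -0.0464  0.2857]
cover 0.65 [ 0.5748 -0.0504  0.2261] 0.988
handle in tool [ 0.0019 -0.0037  0.2477] yaw tool -2.9106
at [ 0.5759 -0.0467  0.2857] yaw -2.9108 tilt [ 0.     -0.0001] t 18.325 gap 0.08553612725311607
1 [[0.002, -0.011, 0.014, -0.0, 0.0, -0.0]]
```

View pics/cvr.png

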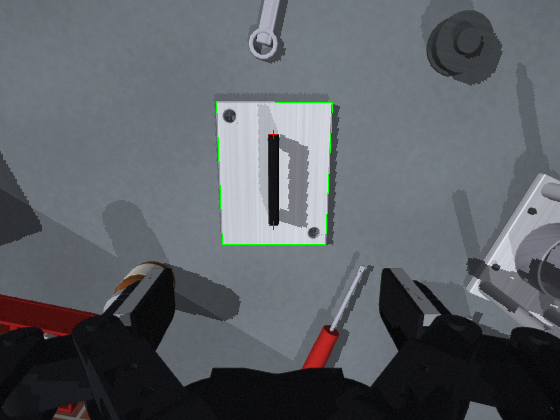

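The cover outline, both hole marks (229,116) and (314,232), and the bar ends (273,135) and (273,226) all fall exactly on the picture. I'll grip the bar now.

>>> drive_tool:
  series:
    - [[0.014, -0.03, 0.4, 0, 0, 0], [0, 0, 0.45, 0, 0, 0], [0, 0, 0.45, 0, 0, 0], [0, 0, 0.4, 0, 0, 0], [0, 0, 0.25, 0, 0, 0], [0, 0, 0.13, 0, 0, 0], [0, 0, 0.05, 0, 0, 0], [0, 0, 0, 0, 0, 0], [0, 0, 0, 0, 0, 0]]

```text
clock: 19.45
tcp_pos: [0.5761, -0.0519, 0.0315]
orientation: [0.001, -0.114, 0.993, -0.0]
wrist_force: [-0.3, 0.3, 0.4]
finger_gap: 0.0855
grip_force: 0.0
```

>>> drive_tool:
  series:
    - [[0, 0, 0, 0, 0, 0], [0, 0, 0, 0, 0, 0], [0, 0, 0, 0, 0, 0], [0, 0, 0, 0, 0, 0], [0, 0, 0, 0, 0, 0], [0, 0, 0, 0, 0, 0], [0, 0, 0, 0, 0, 0]]
  jaw: -1
  grip_force: 80

```text
clock: 20.32
tcp_pos: [0.5751, -0.0516, 0.0304]
orientation: [0.0, -0.114, 0.993, -0.0]
wrist_force: [-1.4, -0.5, 4.6]
finger_gap: 0.0106
grip_force: 78.8
```

```bash
python3 - <<'E'
from h import *
s=env.get_state(); print(s["clock"],np.round(s["tcp_pos"],4),s["finger_gap"],s["grip_force"],np.round(s["wrist_force"],2),np.round(s["ft_torque"],2))
E
```

```text
20.325 [ 0.5751 -0.0516  0.0304] 0.010555493100426775 78.76446962356567 [-1.38 -0.47  4.56] [ 0.11  0.22 -0.  ]
```

```bash
python3 plan.py 0.5918 0.3107 0.24 2.972 10 0.126
```

```text
at [ 0.5751 -0.0516  0.1564] yaw -2.9125 tilt [ 0.0003 -0.0001] t 20.325 gap 0.010555493100426775
10 [[-0.082, 0.291, -0.07, -0.0, 0.0, 0.013], [-0.071, 0.294, -0.07, -0.0, 0.0, 0.013], [-0.059, 0.297, -0.07, -0.0, 0.0, 0.013], [-0.047, 0.299, -0.07, -0.0, 0.0, 0.013], [-0.035, 0.3, -0.07, -0.0, 0.0, 0.013], [-0.023, 0.301, -0.07, -0.0, 0.0, 0.013], [-0.011, 0.302, -0.07, -0.0, 0.0, 0.013], [0.001, 0.302, -0.07, -0.0, 0.0, 0.013], [0.013, 0.302, -0.07, -0.0, 0.0, 0.013], [0.025, 0.301, -0.07, -0.0, 0.0, 0.013]]
```

>>> drive_tool:
  series:
    - [[0, 0, -0.2, 0, 0, 0], [0, 0, -0.4, 0, 0, 0], [0, 0, -0.45, 0, 0, 0], [-0.082, 0.291, -0.07, 0, 0, 0.013], [-0.071, 0.294, -0.07, 0, 0, 0.013], [-0.059, 0.297, -0.07, 0, 0, 0.013], [-0.047, 0.299, -0.07, 0, 0, 0.013], [-0.035, 0.3, -0.07, 0, 0, 0.013], [-0.023, 0.301, -0.07, 0, 0, 0.013], [-0.011, 0.302, -0.07, 0, 0, 0.013], [0.001, 0.302, -0.07, 0, 0, 0.013], [0.013, 0.302, -0.07, 0, 0, 0.013], [0.025, 0.301, -0.07, 0, 0, 0.013], [0, 0, 0, 0, 0, 0], [0, 0, 0, 0, 0, 0], [0, 0, 0, 0, 0, 0], [0, 0, 0, 0, 0, 0]]

```text
clock: 22.45
tcp_pos: [0.5935, 0.3096, 0.2399]
orientation: [-0.0, 0.09, 0.996, -0.0]
wrist_force: [0.2, -0.1, -3.9]
finger_gap: 0.0103
grip_force: 78.7
```

```bash
sed 's/\[.576,-.048,.231\],True,S=3/[.592,.311,-.17],True,S=3,z=s["tcp_pos"][2]-.0304/; s/.038\]-s/.0]-s/; s/world(np.array(\[P\])\/1000,x)/world(np.array([P])\/1000,[*x,s["tcp_pos"][2]-.0304])/; s/render(C,"cover",x,1)/render(C,"cover",[*x,s["tcp_pos"][2]-.0304],1)/; s/cvr.png/cvh.png/' cv.py > cvh.py; python3 cvh.py; python3 plan.py 0.5918 0.3107 0.24 2.972 1
```

```text
22.45 [0.5935 0.3096 0.2399]
cover 0.68 [ 0.5943  0.3098 -0.1806] 0.695
handle in tool [-0.0009  0.0004  0.2399] yaw tool 2.9611
22.55 [0.5936 0.3099 0.2401]
cover 0.58 [ 0.5943  0.31   -0.1777] 0.696
handle in tool [-0.0008  0.0003  0.2401] yaw tool 2.9614
at [0.5936 0.3102 0.2402] yaw 2.9617 tilt [ 0.0002 -0.    ] t 22.65 gap 0.010578464400541922
1 [[0.015, 0.001, 0.002, -0.0, 0.0, -0.003]]
```

View pics/cvh.png

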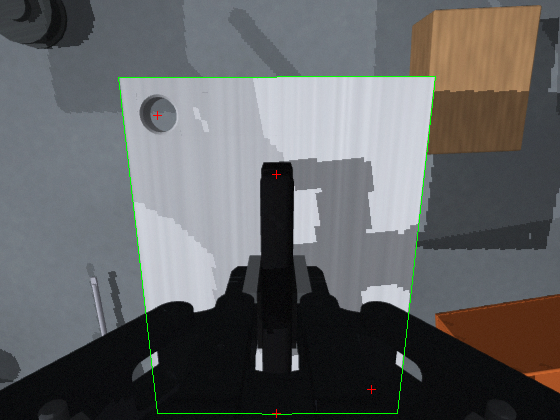

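The plate is held level and its outline fits. The near hole is at (157,115) and the pin can't be seen through it yet. I'll correct by 2 mm and come down to just above the pins.

>>> drive_tool:
  series:
    - [[0.021, 0.004, 0.15, 0, 0, -0.003], [0, 0, 0.17, 0, 0, 0], [0, 0, 0.12, 0, 0, 0], [0, 0, 0.07, 0, 0, 0], [0, 0, 0, 0, 0, 0], [0, 0, 0, 0, 0, 0], [0, 0, 0, 0, 0, 0]]

```text
clock: 23.52
tcp_pos: [0.5916, 0.3117, 0.1798]
orientation: [0.001, 0.085, 0.996, 0.0]
wrist_force: [-0.1, -0.0, -3.4]
finger_gap: 0.0105
grip_force: 78.6
```

```bash
python3 - <<'E'
from h import *
s=env.get_state(); C=cam("wrist",s); im=viewer.read_camera("wrist"); sc=viewer.read_camera("scene")
R=q2R(s["orientation"]); print(s["clock"],np.round(s["tcp_pos"],4),"yaw",np.arctan2(R[1,0],R[0,0]).round(4))
o=im[:,:,::-1].copy()
pin=world(np.array([[-.07,-.05,.142]]),[.5919,.3108,-.171]); u=proj(C,pin)[0]; print("pin px",u)
a=cv2.resize(o[60:200,90:270],(540,420),interpolation=cv2.INTER_CUBIC)
b=cv2.resize(sc[110:220,290:400,::-1],(420,420),interpolation=cv2.INTER_CUBIC)
cv2.drawMarker(a,(int((u[0]-90)*3),int((u[1]-60)*3)),(0,0,255),0,12)
cv2.imwrite("pics/pin.png",cv2.resize(np.hstack([a,b]),(800,350)))
E
```

```text
23.525 [0.5916 0.3117 0.1798] yaw 2.9717
pin px [167.43568736 113.90537129]
```

View pics/pin.png

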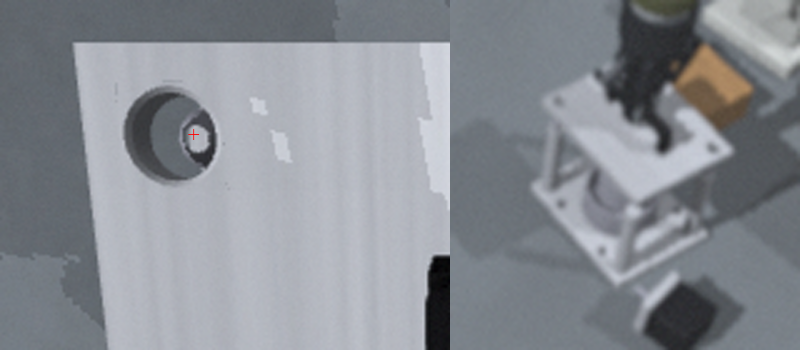

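Through the hole the pin tip shows at about image pixel (169,115). The hole's top rim is centred at about (159,115). I'll compute how far the plate is off from these.

```bash
python3 - <<'E'
from h import *
s=env.get_state(); C=cam("wrist",s); im=viewer.read_camera("wrist"); R=q2R(s["orientation"]); z=s["tcp_pos"][2]-.0304
h=ray(C,(158.8,114.8),z+.01); p=ray(C,(169.2,115.2),.142); print(h.round(4),p.round(4),"pin-hole in tool mm",(R.T@(p-h)*1000).round(2))
g=cv2.cvtColor(im,cv2.COLOR_RGB2GRAY); 
_,b=cv2.threshold(g[90:145,120:190],0,255,cv2.THRESH_BINARY_INV+cv2.THRESH_OTSU); c,_=cv2.findContours(b,0,2); c=max(c,key=cv2.contourArea); e=cv2.fitEllipse(cv2.convexHull(c)); print("ellipse",e[0][0]+120,e[0][1]+90,e[1])
h=ray(C,(e[0][0]+120,e[0][1]+90),z+.01); print("pin-hole mm",(R.T@(p-h)*1000).round(2), "exp hole dia px",14.5e-3*344/( (C[1]@h+C[2])[2]))
E
```

```text
[0.5151 0.2748 0.1591] [0.5149 0.2741 0.142 ] pin-hole in tool mm [ 0.04 -0.75 17.12]
ellipse 157.45613479614258 114.02470588684082 (35.62733840942383, 39.12556457519531)
pin-hole mm [-0.28 -0.22 17.12] exp hole dia px 34.38416657033791
```

>>> drive_tool:
  series:
    - [[0, -0.003, 0.05, 0, 0, 0], [0, 0, 0.05, 0, 0, 0], [0, 0, 0.05, 0, 0, 0], [0, 0, 0.04, 0, 0, 0], [0, 0, 0, 0, 0, 0], [0, 0, 0, 0, 0, 0]]

```text
clock: 24.42
tcp_pos: [0.5911, 0.3113, 0.1562]
orientation: [0.0, 0.085, 0.996, 0.0]
wrist_force: [0.3, -0.3, -3.2]
finger_gap: 0.0104
grip_force: 78.7
```

>>> drive_tool:
  series:
    - [[0, 0, 0.02, 0, 0, 0], [0, 0, 0.02, 0, 0, 0], [0, 0, 0.015, 0, 0, 0], [0, 0, 0, 0, 0, 0], [0, 0, 0, 0, 0, 0]]

```text
clock: 25.05
tcp_pos: [0.591, 0.3112, 0.1495]
orientation: [0.0, 0.085, 0.996, -0.0]
wrist_force: [-0.2, -0.3, -3.2]
finger_gap: 0.0105
grip_force: 78.7
```

>>> drive_tool:
  series:
    - [[0, 0, 0.01, 0, 0, 0], [0, 0, 0, 0, 0, 0], [0, 0, 0, 0, 0, 0]]

```text
clock: 25.42
tcp_pos: [0.5911, 0.3112, 0.1484]
orientation: [0.0, 0.085, 0.996, 0.0]
wrist_force: [-0.1, 0.8, -2.6]
finger_gap: 0.0106
grip_force: 78.8
```

>>> drive_tool:
  series:
    - [[0, 0, 0.008, 0, 0, 0], [0, 0, 0, 0, 0, 0], [0, 0, 0, 0, 0, 0]]

```text
clock: 25.8
tcp_pos: [0.5911, 0.3113, 0.1484]
orientation: [0.001, 0.085, 0.996, 0.0]
wrist_force: [-3.0, -1.2, 5.7]
finger_gap: 0.0101
grip_force: 79.9
```

The plate touched down at exactly the expected height of 0.1484. Releasing now.

>>> drive_tool:
  series:
    - [[0, 0, 0, 0, 0, 0], [0, 0, 0, 0, 0, 0], [0, 0, 0, 0, 0, 0], [0, 0, 0, 0, 0, 0], [0, 0, 0, 0, 0, 0], [0, 0, 0, 0, 0, 0]]
  jaw: 1

```text
clock: 26.55
tcp_pos: [0.591, 0.3112, 0.1473]
orientation: [0.0, 0.085, 0.996, -0.0]
wrist_force: [0.0, -0.6, 0.5]
finger_gap: 0.0854
grip_force: 0.0
```

>>> drive_tool:
  series:
    - [[0, 0, -0.1, 0, 0, 0], [0, 0, -0.3, 0, 0, 0], [0, 0, -0.45, 0, 0, 0], [0, 0, -0.4, 0, 0, 0], [0, 0, -0.2, 0, 0, 0], [0, 0, 0, 0, 0, 0], [0, 0, 0, 0, 0, 0], [0, 0, 0, 0, 0, 0]]

```text
clock: 27.55
tcp_pos: [0.5904, 0.311, 0.3195]
orientation: [-0.001, 0.085, 0.996, -0.001]
wrist_force: [-0.1, -0.5, -0.6]
finger_gap: 0.0856
grip_force: 0.0
```

```bash
sed 's/s\["tcp_pos"\]\[2\]-.0304/.118/g; s/cvh.png/end.png/' cvh.py > e.py; python3 e.py; python3 - <<'E'
from h import *
sc=viewer.read_camera("scene"); e=cv2.imread("pics/end.png")[:400]
cv2.imwrite("pics/end2.png",np.hstack([cv2.resize(e[0:330,120:450],(400,400)),cv2.resize(sc[110:210,295:395,::-1],(400,400),interpolation=cv2.INTER_CUBIC)]))
E
```

```text
27.55 [0.5904 0.311  0.3195]
none
27.65 [0.5905 0.311  0.3198]
cover 0.89 [ 0.5915  0.3115 -0.1673] 0.99
handle in tool [-0.0016  0.001   0.3198] yaw tool 2.9718
```

View pics/end2.png

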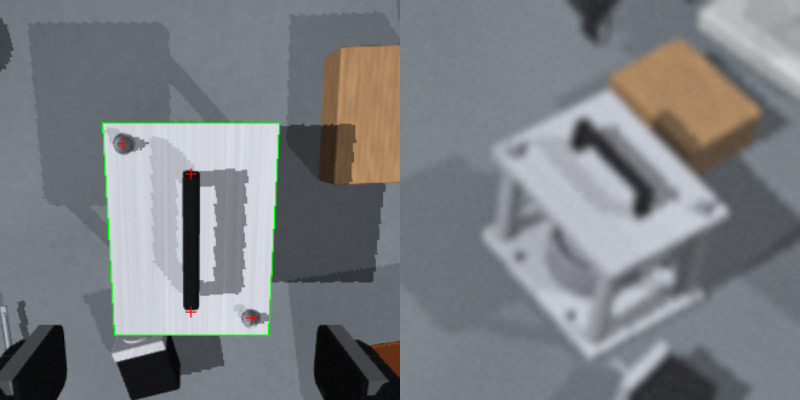

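Both pins stand up through the holes at (123,144) and (251,318) in the left half. The cover fit is within 1 mm of the stand at seat height (IoU 0.99), the plate looks level, and the gripper is clear.

```bash
python3 -c "
from workcell import order
print(order.hand_in())"
```

```text
the job is handed in; nothing more can be done
None
```

I nested both cans in the stand, lowered the cover over both pins onto the pillars, let go of everything and handed the job in at about 28 s; hand-in returned no verdict.

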